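# Load a reagent pack through the analyser's dust flap

## Task

Load the reagent pack with the blue cap into the bench analyser: push it nose first through the spring flap in the sloping front panel, all the way down until the carriage inside is fully home, so that the flap springs shut behind it. Leave the yellow-capped pack and the small carton where they stand.

Things in the scene. Friction and masses are not known exactly. Their poses are not given: they have to be found in the camera images.
- pack_blue_mid (a point): Centre (half-way up) of the loose reagent pack with the BLUE cap: upright block 26 mm thick (its x), 50 wide (y), 100 tall (z), 0.1 to 0.2 kg, white with a blue ribbed cap on the top 27 mm. It stands on its nose, the end that goes in first (22 x 46 mm over the last 6 mm); the cap end is its tail. Symmetric: either broad face may look up in the chute.
- pack_yellow_mid (a point): Centre of a spare pack of the same shape with a YELLOW cap, loose, standing about 13 cm from the blue one; must be left alone. The two may change places.
- port_mouth (a point): Centre of the analyser's loading mouth, in the plane of the sloping panel, 0.15 m above the desk. z points straight out of the mouth (35 degrees from vertical, leaning towards the panel's front), x up the panel, y along the mouth's long side. Round it a black bezel, 85 mm along y by 59 along x, stands 4 mm proud, with a flared lip.
- flap (a joint): Grey spring flap, 32 x 56 mm, flush in the mouth, hinged on the mouth's upper long edge, swings inward only: 0 rad shut, 1.55 wide open. Its spring shuts it when nothing holds it (0.25 N at the free edge to start, 0.9 N wide open; a nose held square opens it with 2 to 8 N). It sweeps the first 33 mm below the panel, so it shuts only with the tail deeper than that and the fingers out.
- carriage (a joint): Braked plate across the chute on which the nose lands, 42 mm below the panel at value 0 (it starts at 0 to 0.008). It slides down the chute as the pack is pushed; value in m, 0.094 at its stop (home). A brake of about 5 N holds it where it is left, also under the pack's weight; no return spring.
- analyser: Bench analyser, fixed: white wedge with grey sides, 240 mm deep, 194 wide, 222 high. Its flat panel slopes 35 degrees from level and reaches 122 mm down, 120 mm up and 85 mm to each side of the mouth; a dark display lies above the mouth. Origin on the desk under its middle; x points to its back.
- carton_mid (a point): Centre of a loose small printed carton, 60 x 66 x 100 mm, standing to the left of the analyser; to be left alone.
- chute_home (a point): Where the pack's centre belongs when it is home: 86 mm straight below the mouth (z = -0.086 there), same axes. The chute is straight, 33 mm (x) by 58 mm (y) clear: 26 mm thickness along x, 50 mm width along y. Home, the nose is 136 mm and the tail 36 mm below the panel. Fingers round the pack do not pass the mouth; shut fingertips do, and push the tail the last way.
- rack: Orange tube rack, fixed, 112 (x) x 248 (y) x 50 mm, with three tubes up to 90 mm high, behind the packs; origin on the desk under its middle. Only to be kept clear of, like the centrifuge behind it and the tall fridge on the robot's right (front at x = 0.5, left side y = -0.43, handle to x = 0.45, y = -0.40): draw the arm in before swinging it from there to the desk.
Not all that is in view belongs to the job. Leave any purple look-alike of the part that bears pack_blue_mid alone.

How it is judged:
By the outcome, as a careful person would: the job done as asked, in the order asked, and still so for the second after the job is handed in, with the robot touching nothing.
It also fails if it takes over 53 s, if anything falls off the work surface, if the arm or the gripper's body presses on something with over 40 N, if the wrist force passes 120 N, or if a joint passes its speed limit or range.

## Robot

A 6-joint arm with a two-finger parallel gripper is mounted at the origin on a cart in front of the work surface, level with it; the furniture and walls round the work are solid. World frame = base frame: x ahead of the robot, y to its left, z up, the work surface at z = 0. Lengths are in mm, angles in rad, forces in N, time in s.
With the tool pointing down it reaches from about 300 to 875 mm from the base axis. Payload 6.4 kg.
Tool frame: the origin (TCP) lies midway between the tips of the shut fingers; the grasp point (between the pads) lies behind it (bot.grip_depth is the z of the grasp point in the tool frame, in mm); z points along the fingers, y is the direction in which the jaws open and shut (so a half turn about z gives the same grasp; the last joint's range is limited). The gripper opens to 88 mm and grips with 3 to 60 N. Pads are 18 mm wide; open, the fingers measure 123 mm over their backs; the gripper's body (75 mm by 187 mm) begins 45 mm behind the grasp point.
Start: joints at [-1.322, 0.181, 1.607, -0, 1.354, -0.206], TCP at [252.605, -516.558, 238.714] pointing down, gripper open.
Joint ranges: [-2.99, 2.99], [-0.89, 2.07], [0.3, 2.58], [-1.14, 4.28], [0, 2.63], [-3.12, 3.12]. Speed limits (rad/s): [2.57, 2.57, 3.01, 3.14, 3.14, 3.14].

## Interface

Orientations are given as a unit quaternion [x, y, z, w].
In Python, from station import status, vision, bot gives the robot as it stands.
- The arm moves only by the tool move_arm, never from a script. Its argument "series" is a list of rows, each a list of 7 numbers: the turn, a rotation vector about the tool's x, y, z in rad, then the shift along the tool's x, y, z in cm, then the opening in per cent of the stroke, from 0 (shut) to 100 (fully open). A call has 1 to 12 rows; each row is the pose to reach, as a shift and turn from the pose commanded when the call began, along the tool's axes at that moment; what a row does not reach only later rows make up. A row lasts 1/10 s, in which the tool goes at most 50 mm and 8.59 degrees, less where a joint would pass 70% of its speed; a pose out of reach is approached as far as the arm can. A call with a gripper value outside its range is refused whole. The fingers move at their own pace and stop on an object; "newtons" is the grip in N (left out, the last holds). Time passes only in rows, so rows that repeat a pose let the fingers close. It gives the time, the measured TCP pose, the force and the opening at its end, in the units of the state.
- status.observe(): the state, without advancing time (a new reading comes with each control period).
- vision.snapshot(name): name is "side" or "top" or "wrist"; returns (picture, depth): 384x512x3 uint8, red, green, blue; 384x512 float32, mm along the optical axis (not along the pixel's ray), 0 where there is no reading.
- vision.camera_info(name): a dict with "K" (3x3 intrinsics, pixels), "R" (3x3) and "t" (3): a world point X has camera coordinates R X + t. Camera axes: x right, y down, z forward; pixel columns grow to the right and rows downward; lengths in mm; the calibration is good to about 2 mm. The wrist camera is an equidistant fisheye: a pixel r from the principal point sees the ray r / f radians off the axis. A picture is of the moment at which its call begins: read the wrist's pose just before it. camera_info takes no time and is no camera call; for the wrist camera it gives the pose at the moment of the call.
- bot.hand_in(): hands the job in, once; it reports no verdict.
The state is a dict: "time": time; "joints": joint angles; "joint_vel": joint speeds; "effort": joint torques, N m; "ee_pos": TCP position; "eef_rot": TCP orientation; "contact_force": force on the tool from outside, world axes, zero at the start; "moment": the same for the moment, N m; "opening": finger opening in mm.
Only numpy, scipy, OpenCV 4.12 (cv2) and the standard library are available. Lean on these libraries where they do the work, as an engineer would, in place of code of your own. Each camera call takes 0.05 s, during which the arm holds its last target.

## Working session

There is one attempt and no reset: what is moved stays moved. The work goes in short steps, Python scripts to look and compute and a tool call to move; the robot and the scene stay as the last step left them, time stands still between calls to the robot, and variables do not carry over. Pictures are saved under pics/ and viewed, and the job is handed in when it is done.

Besides the shell and the picture viewer there is one more tool, called as name(argument=value, ...), one argument or row to a line, values as JSON. move_arm: Moves the arm, as the interface text tells. Its arguments: {"type":"object","properties":{"series":{"type":"array"},"newtons":{"type":"number"}},"required":["series"]}

```bash
ls; mkdir -p pics; cat > h.py <<'E'
import numpy as np,cv2
from station import status,vision,bot
from scipy.spatial.transform import Rotation as Rn
def snap(n,f):
    ci=vision.camera_info(n); p,d=vision.snapshot(n)
    cv2.imwrite('pics/'+f+'.png',p[:,:,::-1]); np.savez('pics/'+f+'.npz',p=p,d=d,K=ci['K'],R=ci['R'],t=ci['t'])
    return p,d,ci
def load(f): return np.load('pics/'+f+'.npz')
def world(f,u,v,wrist=False,d=None):
    z=load(f);K=z['K'];R=z['R'];t=z['t'];D=z['d'][int(round(v)),int(round(u))] if d is None else d
    x=(u-K[0,2])/K[0,0];y=(v-K[1,2])/K[1,1]
    if wrist:
        r=np.hypot(x,y);s=np.tan(r)/r if r>0 else 1;x*=s;y*=s
    return R.T@(np.array([x*D,y*D,D])-t)
E
python3 - <<'E'
from h import *
for n in('side','top','wrist'): 
    p,d,ci=snap(n,n+'0');print(n,ci['K'].tolist() if hasattr(ci['K'],'tolist') else ci['K'],np.array(ci['R']).round(3).tolist(),np.array(ci['t']).round(1))
print(status.observe(),bot.grip_depth)
E
```

```text
pics
side [[380.21141946373746, 0.0, 252.62767632138272], [0.0, 380.21141946373746, 193.17004638226445], [0.0, 0.0, 1.0]] [[0.987, -0.158, 0.002], [-0.101, -0.643, -0.759], [0.121, 0.75, -0.651]] [-448.4  344.5  785.1]
top [[384.0365917895782, 0.0, 249.12936864989405], [0.0, 384.0365917895782, 189.33431083328682], [0.0, 0.0, 1.0]] [[-0.009, -1.0, 0.027], [-0.981, 0.004, -0.193], [0.193, -0.028, -0.981]] [ 270.2  502.8 1248.2]
wrist [[297.3186396354542, 0.0, 253.51431549221294], [0.0, 297.3186396354542, 192.8528605504565], [0.0, 0.0, 1.0]] [[0.439, -0.898, -0.001], [-0.866, -0.423, 0.267], [-0.241, -0.116, -0.964]] [-574.7  -37.3  389.6]
{'time': 0.15, 'joints': array([-1.32227695e+00,  1.81373899e-01,  1.60774180e+00,  1.07962796e-05,
        1.35381587e+00, -2.06295650e-01]), 'joint_vel': array([-0.00167846, -0.00263924, -0.00310869, -0.00066428, -0.0018201 ,
       -0.00082926]), 'effort': array([ 1.28136522e-03, -4.34227467e+01, -3.42177272e+01,  7.03572202e-02,
        3.55613173e-02, -8.28218390e-05]), 'ee_pos': array([ 252.51583916, -516.14077132,  238.03278368]), 'eef_rot': array([ 9.74254195e-01,  2.25451359e-01, -8.86276930e-06, -6.69416382e-04]), 'contact_force': array([ 0.20508686,  0.8669484 , -0.89138893]), 'moment': array([-0.01337729,  0.01208524,  0.02112733]), 'opening': 88.02992142256674} -18.700000000000003
```

View pics/side0.png

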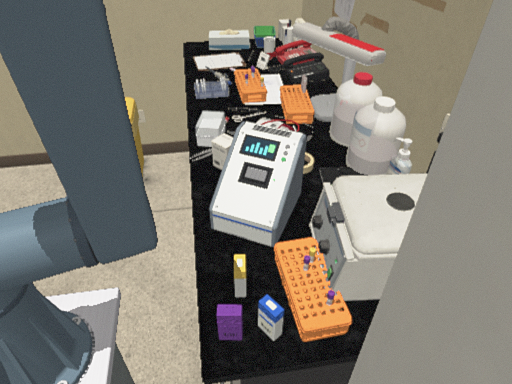

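View pics/top0.png

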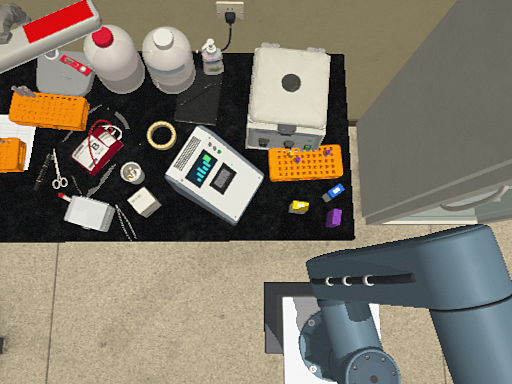

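View pics/wrist0.png

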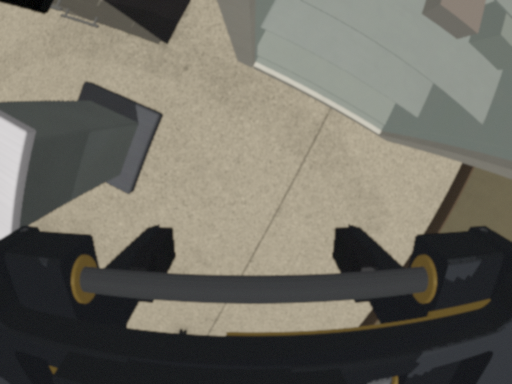

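```bash
python3 - <<'E'
from h import *
a=load('side0')['p'][225:355,190:320,::-1];b=load('top0')['p'][170:240,270:360,::-1]
cv2.imwrite('pics/cs.png',cv2.resize(a,None,fx=5,fy=5,interpolation=cv2.INTER_CUBIC)[:600,:])
cv2.imwrite('pics/ct.png',cv2.resize(b,None,fx=8,fy=8,interpolation=cv2.INTER_CUBIC))
c=load('top0')['p'][115:230,155:275,::-1];cv2.imwrite('pics/ca.png',cv2.resize(c,None,fx=5,fy=5,interpolation=cv2.INTER_CUBIC))
E
```

```text
(no output)
```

View pics/cs.png

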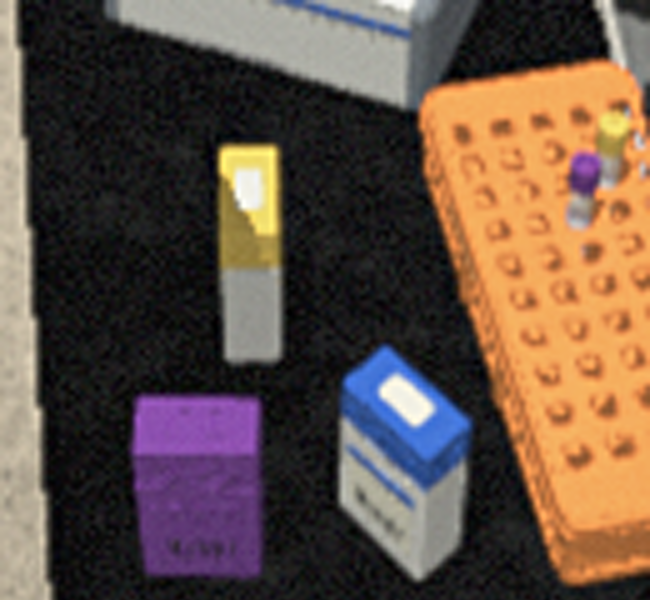

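View pics/ct.png

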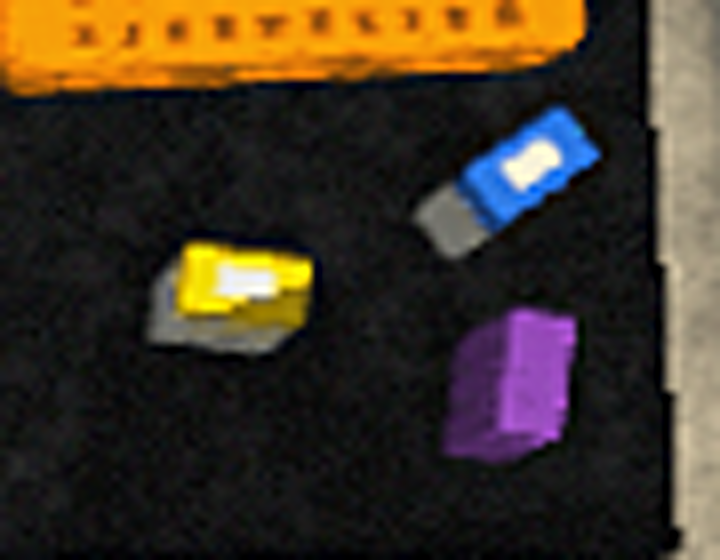

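View pics/ca.png

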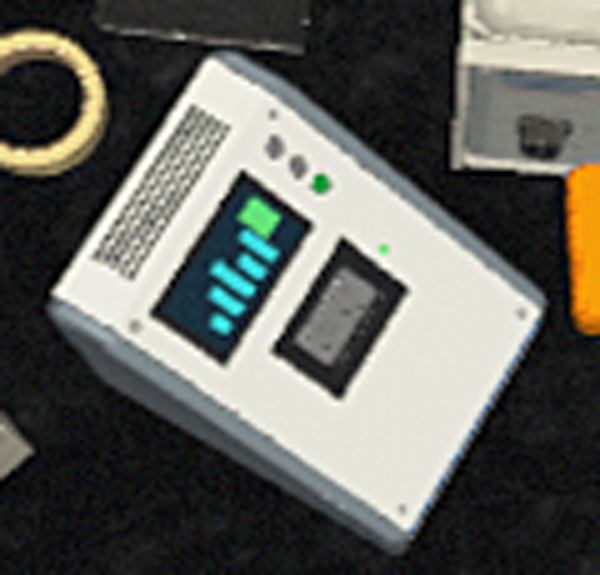

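```bash
cat >> h.py <<'E'
def cloud(f,mask,wrist=False):
    z=load(f);K=z['K'];D=z['d'];v,u=np.nonzero(mask&(D>0));D=D[v,u]
    x=(u-K[0,2])/K[0,0];y=(v-K[1,2])/K[1,1]
    if wrist:
        r=np.hypot(x,y)+1e-9;s=np.tan(r)/r;x=x*s;y=y*s
    return (np.c_[x*D,y*D,D]-z['t'])@z['R'],u,v
def pix(f,X):
    z=load(f);c=z['R']@np.array(X)+z['t'];return (z['K']@(c/c[2]))[:2].round(1)
def hsv(f): return cv2.cvtColor(load(f)['p'],cv2.COLOR_RGB2HSV).astype(int)
E
python3 - <<'E'
from h import *
for f,box in(('top0',(180,205,320,350)),('side0',(285,345,250,295))):
    h=hsv(f);m=np.zeros(h.shape[:2],bool);v0,v1,u0,u1=box;m[v0:v1,u0:u1]=1
    m&=(abs(h[...,0]-108)<12)&(h[...,1]>120)&(h[...,2]>60)
    P,u,v=cloud(f,m);print(f,len(P),np.percentile(P,[2,50,98],axis=0).round(1).tolist())
    T=P[P[:,2]>np.percentile(P[:,2],90)-6];r=cv2.minAreaRect(T[:,:2].astype(np.float32));print(len(T),T.mean(0).round(1),r,cv2.boxPoints(r).round(1).tolist())
for u,v in((340,183.1),(345.25,189),(331.9,199),(327.25,192.75)): print(world('top0',u,v,d=None).round(1))
# panel
h=hsv('top0');m=np.zeros(h.shape[:2],bool);m[175:215,225:255]=1
P,u,v=cloud('top0',m);n=P[:,2]
m2=np.zeros_like(m)
cv2f=np.zeros(m.shape,np.uint8);cv2.fillPoly(cv2f,[np.array([[242,172],[258,178],[235,215],[222,205]])],1)
P,u,v=cloud('top0',cv2f>0);c=P.mean(0);s=np.linalg.svd(P-c)[2][2];s*=np.sign(s[2]);print('panel n',s,'tilt',np.degrees(np.arccos(s[2])),c, np.std((P-c)@s))
# mouth bezel corners
for x,y in((343,238),(410,290),(340,400),(272,350)):print('bez',world('top0',155+x/5,115+y/5).round(1))
for x,y in((345,265),(383,290),(335,367),(295,340)):print('flap',world('top0',155+x/5,115+y/5).round(1))
E
```

```text
top0 126 [[468.0, -55.4, -1.1], [490.1, -15.3, 99.7], [532.9, 11.8, 105.5]]
85 [489.  -13.8 100.9] ((489.8059997558594, -13.734798431396484), (25.00885009765625, 50.45496368408203), 32.80195236206055) [[465.6000061035156, 0.699999988079071], [493.0, -41.70000076293945], [514.0, -28.200000762939453], [486.6000061035156, 14.199999809265137]]
side0 372 [[466.9, -36.9, -1.7], [488.0, -17.8, 97.4], [523.2, 79.3, 101.0]]
220 [488.5 -14.7  98.7] ((488.8159484863281, -11.90926742553711), (26.970447540283203, 49.99559020996094), 34.71986389160156) [[463.5, 1.0], [492.0, -40.099998474121094], [514.0999755859375, -24.799999237060547], [485.70001220703125, 16.299999237060547]]
[534.2 -54.2   1.8]
[513.  -71.7   1.6]
[478.5 -23.9  -3.3]
[485.   11.4  81.2]
panel n [-0.29946206 -0.49213835  0.81738749] tilt 35.17587957029964 [482.51240959 299.43492213 106.72081668] 2.0641182234824744
bez [564.9 348.5 166.7]
bez [539.7 307.4 134.1]
bez [468.9 351.1 136.4]
bez [493.6 391.1 170.6]
flap [549.3 347.4 160.4]
flap [538.  324.3 141.4]
flap [488.5 354.  143. ]
flap [501.4 377.7 163.4]
```

```bash
python3 - <<'E'
from h import *
c=load('side0')['p'][115:250,200:320,::-1];cv2.imwrite('pics/cb.png',cv2.resize(c,None,fx=4.4,fy=4.4,interpolation=cv2.INTER_CUBIC))
E
```

```text
(no output)
```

View pics/cb.png

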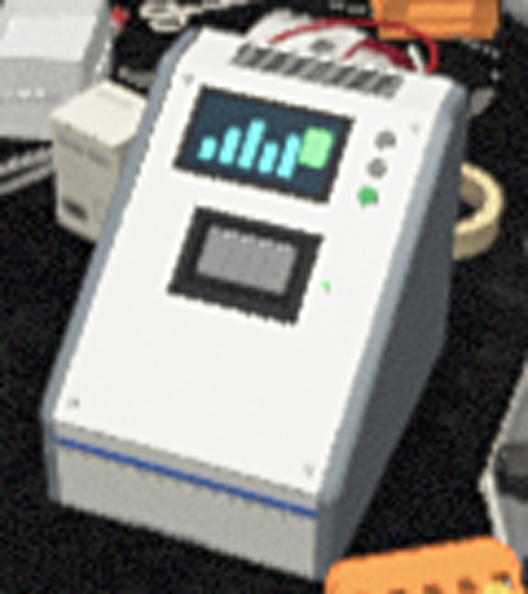

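```bash
cat >> h.py <<'E'
def plan(*targets):
    """targets: (pos mm, Rmat or None) -> rows"""
    s=status.observe();p=s['ee_pos'];R=Rn.from_quat(s['eef_rot'])
    for t,Rt in targets:
        rv=(R.inv()*Rt).as_rotvec() if Rt is not None else np.zeros(3)
        print(rv.round(3),(R.inv().apply(np.array(t)-p)/10).round(2))
def toolR(z,y):
    z=np.array(z,float);z/=np.linalg.norm(z);y=np.array(y,float);y-=z*(y@z);y/=np.linalg.norm(y)
    return Rn.from_matrix(np.c_[np.cross(y,z),y,z])
def down(deg): a=np.radians(deg);return toolR([0,0,-1],[np.cos(a),np.sin(a),0])
E
python3 - <<'E'
from h import *
plan(([200,-330,265],None),([330,-100,280],down(-56)),([400,-60,280],down(-56)))
# purple
h=hsv('top0');m=(abs(h[...,0]-142)<12)&(h[...,1]>90);m[:,:310]=0;m[:200]=0;m[:,350:]=0;m[232:]=0
P,u,v=cloud('top0',m);print(np.percentile(P,[2,50,98],axis=0).round(0).tolist())
E
```

```text
[0. 0. 0.] [  3.46 -19.03  -2.67]
[-0.001 -0.    -0.139] [ 25.24 -33.99  -4.15]
[-0.001 -0.    -0.139] [ 33.29 -34.5   -4.14]
[[379.0, -44.0, -2.0], [403.0, -3.0, 89.0], [446.0, 6.0, 105.0]]
```

move_arm(
  series=[
    [0,0,0,1,-5,-1,75],
    [0,0,0,2,-10,-2,75],
    [0,0,0,3,-15,-2.5,75],
    [0,0,0,3.5,-19,-2.7,75],
    [0,0,-0.02,6,-21,-3,75],
    [0,0,-0.05,9.5,-24,-3.3,75],
    [0,0,-0.08,13,-26.5,-3.6,75],
    [0,0,-0.1,17,-29,-3.8,75],
    [0,0,-0.12,21,-31.5,-4,75],
    [0,0,-0.139,25,-34,-4,75],
    [0,0,-0.139,29,-34.3,-4,75],
    [0,0,-0.139,30,-34.4,-4,75],
  ],
)

```text
time: 1.35
ee_pos: [372.8, -73.2, 278.8]
eef_rot: [0.956, 0.295, 0.0, -0.0]
contact_force: [0.2, 0.3, 0.1]
opening: 66.3
```

```bash
python3 - <<'E'
from h import *
s=status.observe();print(s['ee_pos'],s['eef_rot'],s['joints'],s['opening'])
snap('wrist','w1')
E
```

```text
[372.76918955 -73.20329689 278.75238722] [ 9.55549619e-01  2.94829909e-01  4.93526041e-04 -8.24963314e-05] [-5.09912224e-01 -3.30378895e-01  2.00363643e+00  8.32631225e-04
  1.46777341e+00  4.62243608e-01] 66.27765486298375
```

View pics/w1.png

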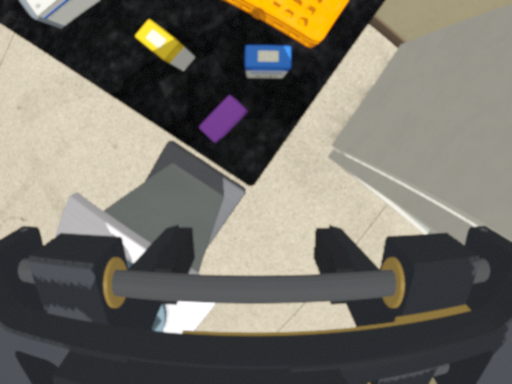

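```bash
python3 - <<'E'
from h import *
h=hsv('w1');m=(abs(h[...,0]-108)<12)&(h[...,1]>120);m[:35]=0;m[85:]=0;m[:,:235]=0;m[:,300:]=0
P,u,v=cloud('w1',m,True);print(len(P),np.percentile(P,[2,50,98],axis=0).round(1).tolist())
T=P[abs(P[:,2]-np.percentile(P[:,2],75))<8];r=cv2.minAreaRect(T[:,:2].astype(np.float32));print(T[:,2].mean(),r)
c=load('w1')['p'][35:90,230:310,::-1];cv2.imwrite('pics/cw.png',cv2.resize(c,None,fx=8,fy=8,interpolation=cv2.INTER_CUBIC))
h=hsv('top0');m=(abs(h[...,0]-12)<6)&(h[...,1]>150);m[:140]=0;m[185:]=0;m[:,:265]=0;m[:,350:]=0
P,u,v=cloud('top0',m);P=P[P[:,2]>40];print('rack',cv2.minAreaRect(P[:,:2].astype(np.float32)))
plan(([489,-13,165],down(-56.5)),([489,-13,68],down(-56.5)))
E
```

```text
1026 [[468.3, -38.7, -0.2], [490.3, -10.7, 100.2], [535.1, 27.0, 102.2]]
100.29143209514416 ((489.4499206542969, -13.157962799072266), (26.28580093383789, 50.07876205444336), 33.33241653442383)
rack ((598.9898681640625, 73.08052062988281), (113.59354400634766, 248.75096130371094), 2.3314907550811768)
[-0.001 -0.001  0.013] [13.04  1.54 11.36]
[-0.001 -0.001  0.013] [13.04  1.54 21.06]
```

View pics/cw.png

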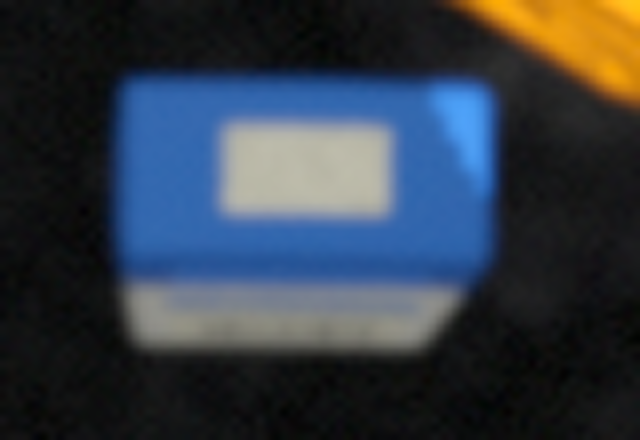

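move_arm(
  series=[
    [0,0,0.015,4,0.5,3,75],
    [0,0,0.015,8,1,6,75],
    [0,0,0.015,11.5,1.4,9,75],
    [0,0,0.015,13.1,1.5,11.5,75],
    [0,0,0.015,13.1,1.5,11.5,75],
  ],
)

```text
time: 1.9
ee_pos: [485.8, -14.7, 159.8]
eef_rot: [0.958, 0.286, -0.003, -0.002]
contact_force: [-0.9, 0.1, 0.2]
opening: 65.8
```

```bash
python3 - <<'E'
from h import *
s=status.observe();print(s['ee_pos'],s['joints'])
plan(([489.4,-13.2,68.5],down(-56.7)))
E
```

```text
[485.84494988 -14.68821978 159.84799253] [-2.74846521e-01  7.64493960e-02  1.89412426e+00 -2.74356212e-04
  1.17912321e+00  7.16788542e-01]
[-0.006  0.006 -0.002] [0.43 0.12 9.13]
```

move_arm(
  series=[
    [0,0,0,0,0,2,75],
    [0,0,0,0,0,4,75],
    [0,0,0,0,0,4,75],
    [0,0,0,0,0,4,75],
  ],
)

```text
time: 2.3
ee_pos: [487.7, -16.0, 124.9]
eef_rot: [0.959, 0.285, 0.0, 0.0]
contact_force: [0.4, -0.2, 0.4]
opening: 66.3
```

```bash
python3 - <<'E'
from h import *
s=status.observe();print(s['ee_pos'],s['joints'])
plan(([489.4,-13.2,68.5],down(-56.7)))
E
```

```text
[487.6839536  -16.0119947  124.91891999] [-2.76469558e-01  1.26486356e-01  1.92019757e+00 -3.07958925e-04
  1.09460681e+00  7.16930096e-01]
[ 0.     0.    -0.004] [ 0.3  -0.14  5.64]
```

move_arm(
  series=[
    [0,0,-0.004,0.3,-0.1,1,75],
    [0,0,-0.004,0.3,-0.1,3,75],
    [0,0,-0.004,0.3,-0.1,5,75],
    [0,0,-0.004,0.3,-0.1,5.6,75],
    [0,0,-0.004,0.3,-0.1,5.6,75],
    [0,0,-0.004,0.3,-0.1,5.6,75],
  ],
)

```text
time: 2.9
ee_pos: [490.6, -12.6, 68.6]
eef_rot: [0.958, 0.287, 0.001, 0.0]
contact_force: [-0.3, -0.3, 0.3]
opening: 65.8
```

```bash
python3 - <<'E'
from h import *
s=status.observe();print(s['ee_pos'],s['contact_force'])
plan(([489.4,-13.2,68.5],down(-56.7)))
snap('wrist','w2')
E
```

```text
[490.63228774 -12.60096273  68.62346856] [-0.27416251 -0.2942191   0.25341238]
[ 0.001 -0.001  0.002] [-0.14 -0.02  0.01]
```

View pics/w2.png

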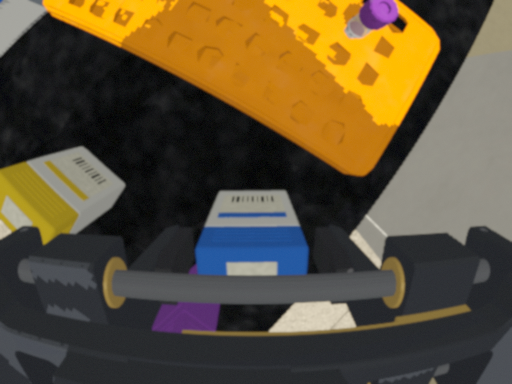

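move_arm(
  series=[
    [0,0,0,-0.1,0,0,60],
    [0,0,0,-0.1,0,0,45],
    [0,0,0,-0.1,0,0,45],
    [0,0,0,-0.1,0,0,45],
    [0,0,0,-0.1,0,0,45],
    [0,0,0,-0.1,0,0,45],
  ],
  newtons=35,
)

```text
time: 3.55
ee_pos: [489.6, -13.0, 68.3]
eef_rot: [0.958, 0.287, 0.0, 0.0]
contact_force: [-0.6, 0.2, 6.3]
opening: 49.9
```

move_arm(
  series=[
    [0,0,0,0,0,-1,45],
    [0,0,0,0,0,-4,45],
    [0,0,0,0,0,-8,45],
    [0,0,0,0,0,-12,45],
    [0,0,0,0,0,-16,45],
    [0,0,0,0,0,-19,45],
    [0,0,0,0,0,-19,45],
    [0,0,0,0,0,-19,45],
  ],
)

```text
time: 4.35
ee_pos: [488.9, -12.9, 257.8]
eef_rot: [0.958, 0.287, 0.0, 0.0]
contact_force: [0.1, -0.3, -2.1]
opening: 49.3
```

```bash
python3 - <<'E'
from h import *
s=status.observe();print(s)
snap('wrist','w3');snap('side','s3');snap('top','t3')
E
```

```text
{'time': 4.35, 'joints': array([-2.69635270e-01, -3.25087552e-02,  1.79519358e+00,  1.06005071e-05,
        1.37828447e+00,  7.18371727e-01]), 'joint_vel': array([-2.36964420e-03,  3.28588907e-02,  3.74605741e-02, -1.57695838e-05,
       -4.16259493e-03,  1.78280689e-03]), 'effort': array([ 3.62933718e-02, -3.54793489e+01, -3.72344112e+01,  7.46274157e-02,
       -4.15753853e-02,  1.27700368e-03]), 'ee_pos': array([488.93067441, -12.90432202, 257.84193883]), 'eef_rot': array([9.57844380e-01, 2.87287392e-01, 2.66668182e-04, 1.61425774e-04]), 'contact_force': array([ 0.05495377, -0.29628552, -2.05066504]), 'moment': array([ 0.04423756,  0.00665639, -0.04592511]), 'opening': 49.33338680554018}
```

View pics/w3.png

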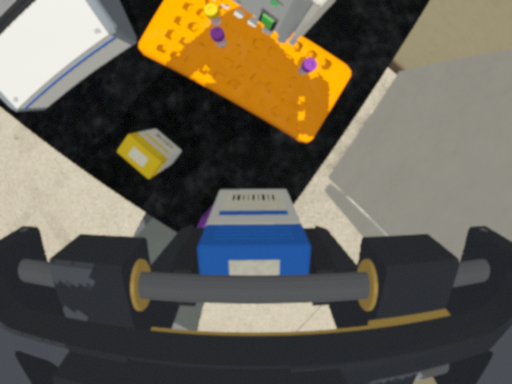

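View pics/s3.png

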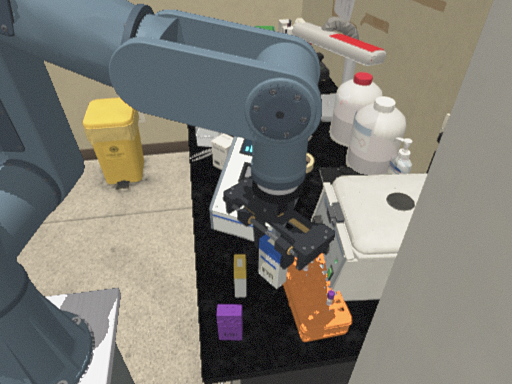

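```bash
cat >> h.py <<'E'
def ray(f,u,v):
    z=load(f);K=z['K'];d=z['R'].T@np.array([(u-K[0,2])/K[0,0],(v-K[1,2])/K[1,1],1]);return -z['R'].T@z['t'],d
def hit(f,u,v,n,c,off=0):
    o,d=ray(f,u,v);return o+d*(((c-o)@n+off)/(d@n))
E
python3 - <<'E'
from h import *
def poly(f,pts):
    m=np.zeros((384,512),np.uint8);cv2.fillPoly(m,[np.int32(pts)],1);P,_,_=cloud(f,m>0)
    for _ in range(3):
        c=np.median(P,0);c=P.mean(0);n=np.linalg.svd(P-c)[2][2];n*=np.sign(n[2]);e=(P-c)@n;P=P[abs(e)<max(3,2*e.std())]
    return n,c,len(P)
S=lambda x,y:(200+x/4.4-.4,115+y/4.4-.4)
T=lambda x,y:(155+x/5-.4,115+y/5-.4)
pt=[T(400,320),T(510,320),T(410,490),T(300,440)]  ;pt=[T(430,270),T(520,325),T(410,500),T(320,420)]
ps=[S(150,310),S(320,340),S(300,460),S(90,410)]
for f,F,poly_,bez,fl in(('top0',T,pt,[(343,238),(410,290),(340,400),(272,350)],[(345,265),(383,290),(335,367),(295,340)]),
  ('side0',S,ps,[(200,208),(325,235),(297,325),(168,292)],[(208,225),(297,245),(283,295),(195,275)])):
    n,c,k=poly(f,poly_);print(f,n.round(4),c.round(1),k,'tilt',np.degrees(np.arccos(n[2])).round(2),'az',np.degrees(np.arctan2(-n[1],-n[0])).round(2))
    B=np.array([hit(f,*F(*p),n,c,4) for p in bez]);Fl=np.array([hit(f,*F(*p),n,c,0) for p in fl])
    print('bez',B.mean(0).round(1),'sides',np.linalg.norm(np.roll(B,-1,0)-B,axis=1).round(1),'flap',Fl.mean(0).round(1),np.linalg.norm(np.roll(Fl,-1,0)-Fl,axis=1).round(1))
    print('bez-n4',(B.mean(0)-4*n).round(1))
    for a,b in((0,1),(1,2),(2,3),(3,0)):
        d=B[b]-B[a];print(np.degrees(np.arctan2(d[1],d[0])).round(1),end=' ')
    print()
E
```

```text
top0 [-0.3047 -0.4987  0.8114] [488.6 303.7 111.7] 830 tilt 35.76 az 58.58
bez [517.  350.6 156.2] sides [58.7 82.7 57.8 82. ] flap [520.2 352.1 153.3] [31.7 57.4 33.3 56.3]
bez-n4 [518.3 352.6 152.9]
-121.0 148.1 58.1 -31.3 
side0 [-0.2939 -0.487   0.8225] [490.7 300.  107.2] 1120 tilt 34.67 az 58.89
bez [518.2 351.  152.1] sides [81.  58.3 83.6 56.6] flap [518.4 357.2 151. ] [58.1 32.5 57.  32.9]
bez-n4 [519.4 353.  148.9]
-30.0 -120.2 149.0 56.6
```

```bash
cat >> h.py <<'E'
def mf(az=58.8,tilt=35.0):
    a=np.radians(az);t=np.radians(tilt);n=np.array([-np.cos(a)*np.sin(t),-np.sin(a)*np.sin(t),np.cos(t)])
    y=np.array([-np.sin(a),np.cos(a),0]);x=np.cross(y,n);return n,x,y
M=np.array([519,353,150.5])
E
python3 - <<'E'
from h import *
n,x,y=mf();R=toolR(-n,-y)
plan((M+n*170,R),(M+n*105,R)); print((M+n*170).round(),x)
E
```

```text
[ 0.132  0.602 -0.431] [ 13.9  -24.64  -3.37]
[ 0.132  0.602 -0.431] [ 17.28 -26.23   1.95]
[468. 270. 290.] [0.42434288 0.70067338 0.57357644]
```

move_arm(
  series=[
    [0,0,0,1.5,-2.5,-1,45],
    [0.02,0.08,-0.06,3,-5.5,-2,45],
    [0.04,0.17,-0.12,4.5,-8.5,-3,45],
    [0.06,0.26,-0.18,6,-11.5,-3.5,45],
    [0.08,0.35,-0.25,8,-14.5,-3.5,45],
    [0.1,0.44,-0.31,10,-18,-3.5,45],
    [0.12,0.53,-0.38,12,-21,-3.4,45],
    [0.132,0.602,-0.431,13.2,-23.5,-3.4,45],
    [0.132,0.602,-0.431,13.9,-24.6,-3.4,45],
    [0.132,0.602,-0.431,13.9,-24.6,-3.4,45],
    [0.132,0.602,-0.431,13.9,-24.6,-3.4,45],
  ],
)

```text
time: 5.6
ee_pos: [469.3, 268.8, 290.6]
eef_rot: [0.831, 0.469, 0.262, -0.146]
contact_force: [0.1, -0.3, -1.0]
opening: 49.8
```

```bash
python3 - <<'E'
from h import *
s=status.observe();print(s['ee_pos'],s['joints'],s['opening'])
n,x,y=mf();R=toolR(-n,-y)
plan((M+n*170,R),(M+n*90,R))
snap('wrist','w4');snap('side','s4');snap('top','t4')
E
```

```text
[469.27653078 268.7801598  290.57914173] [-0.00357591 -0.25107684  2.03403824  0.58554053  1.09045288  0.33346612] 49.78216865760872
[0.001 0.001 0.002] [-0.02 -0.11  0.08]
[0.001 0.001 0.002] [-0.01 -0.12  8.08]
```

View pics/w4.png

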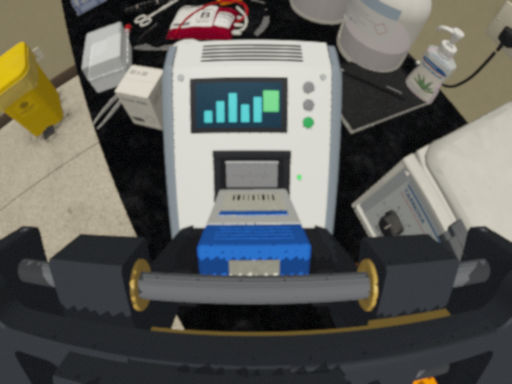

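View pics/s4.png

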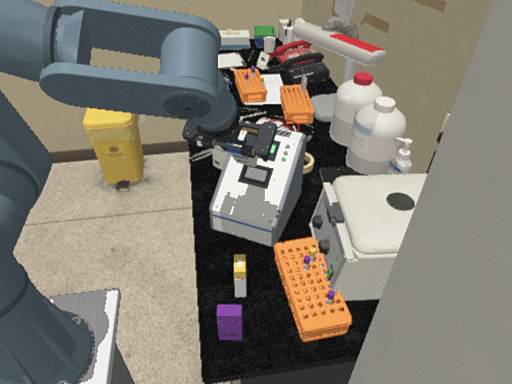

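View pics/t4.png

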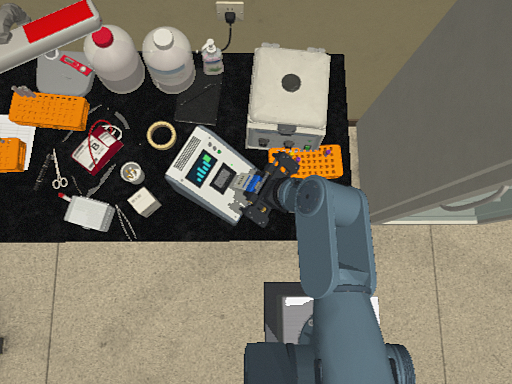

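```bash
python3 - <<'E'
from h import *
c=load('w4')['p'][140:240,190:315,::-1];cv2.imwrite('pics/cw4.png',cv2.resize(c,None,fx=6,fy=6,interpolation=cv2.INTER_CUBIC))
E
```

```text
(no output)
```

View pics/cw4.png

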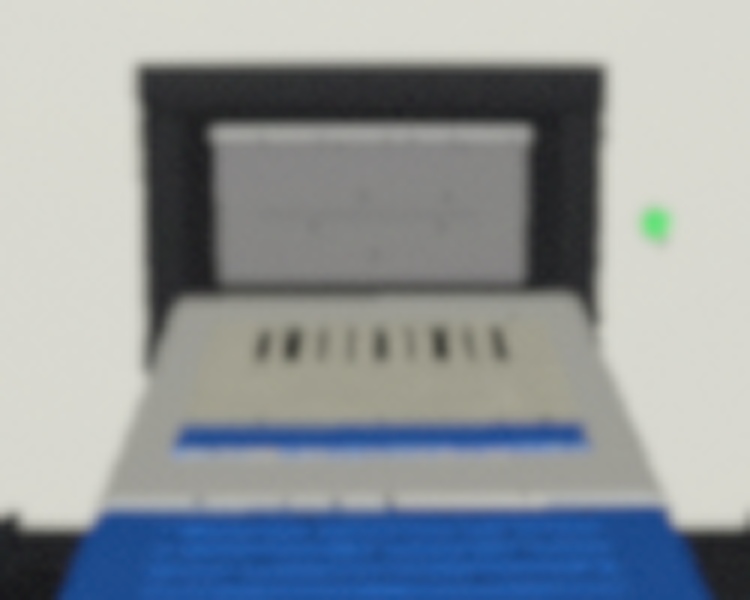

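```bash
cat >> h.py <<'E'
def wray(f,u,v):
    z=load(f);K=z['K'];x=(u-K[0,2])/K[0,0];y=(v-K[1,2])/K[1,1];r=np.hypot(x,y);s=np.sin(r)/r
    d=z['R'].T@np.array([x*s,y*s,np.cos(r)]);return -z['R'].T@z['t'],d
def whit(f,u,v,n,c,off=0):
    o,d=wray(f,u,v);return o+d*(((c-o)@n+off)/(d@n))
E
python3 - <<'E'
from h import *
n,x,y=mf();C=lambda a,b:(190+a/6-.4,140+b/6-.4)
loc=lambda P:np.array([(P-M)@x,(P-M)@y,(P-M)@n]).round(1)
for a,b,o in((140,66,4),(604,66,4),(208,125,0),(533,125,0),(215,285,0),(530,285,0)): print(loc(whit('w4',*C(a,b),n,M,o)))
s=status.observe();p=s['ee_pos'];z=Rn.from_quat(s['eef_rot']).as_matrix()[:,2];print('nose on axis',loc(p+68.3*z))
for a,b in((172,295),(585,292)):print('nose corner',loc(whit('w4',*C(a,b),n,p+68.3*z,0)))
m=np.zeros((384,512),bool);m[150:200,180:205]=1;m[150:180,300:330]=1
P,_,_=cloud('w4',m,True);c=P.mean(0);q=np.linalg.svd(P-c)[2][2];q*=np.sign(q[2]);print('panel',np.degrees(np.arccos(q[2])),np.degrees(np.arctan2(-q[1],-q[0])),loc(c),len(P))
E
```

```text
[27.9 42.   4. ]
[ 28.  -40.5   4. ]
[16.5 30.4  0. ]
[ 16.6 -28.4  -0. ]
[-13.4  29.7  -0. ]
[-13.3 -28.5  -0. ]
nose on axis [  0.7  -2.2 103.3]
nose corner [ 12.   25.2 103.3]
nose corner [ 12.5 -26.4 103.3]
panel 34.97164215953515 58.8389190459134 [ 6.  10.2  1.1] 2142
```

move_arm(
  series=[
    [0,0,0.002,0,-0.18,2,45],
    [0,0,0.002,-0.05,-0.18,4.5,45],
    [0,0,0.002,-0.05,-0.18,7,45],
    [0,0,0.002,-0.05,-0.18,8.5,45],
    [0,0,0.002,-0.05,-0.18,8.5,45],
    [0,0,0.002,-0.05,-0.18,8.5,45],
    [0,0,0.002,-0.05,-0.18,8.5,45],
  ],
)

```text
time: 6.45
ee_pos: [494.1, 310.7, 222.9]
eef_rot: [0.831, 0.468, 0.264, -0.146]
contact_force: [0.8, -0.3, -1.2]
opening: 49.7
```

```bash
python3 - <<'E'
from h import *
n,x,y=mf();R=toolR(-n,-y)
s=status.observe();p=s['ee_pos'];z=Rn.from_quat(s['eef_rot']).as_matrix()[:,2]
loc=lambda P:np.array([(P-M)@x,(P-M)@y,(P-M)@n]).round(1)
print(loc(p),loc(p+68.3*z),s['joints'],s['contact_force']);plan((M+n*90,R))
snap('wrist','w5');snap('top','t5');snap('side','s5')
c=load('w5')['p'][110:240,180:325,::-1];cv2.imwrite('pics/cw5.png',cv2.resize(c,None,fx=5,fy=5,interpolation=cv2.INTER_CUBIC)[:600])
E
```

```text
[ 1.3 -0.6 87.5] [ 1.4 -0.9 19.2] [ 0.0992913  -0.06991918  2.02636519  0.62974578  0.88845184  0.31230202] [ 0.84021799 -0.25986132 -1.21157479]
[ 0.004 -0.001  0.001] [-0.13 -0.06 -0.25]
```

View pics/cw5.png

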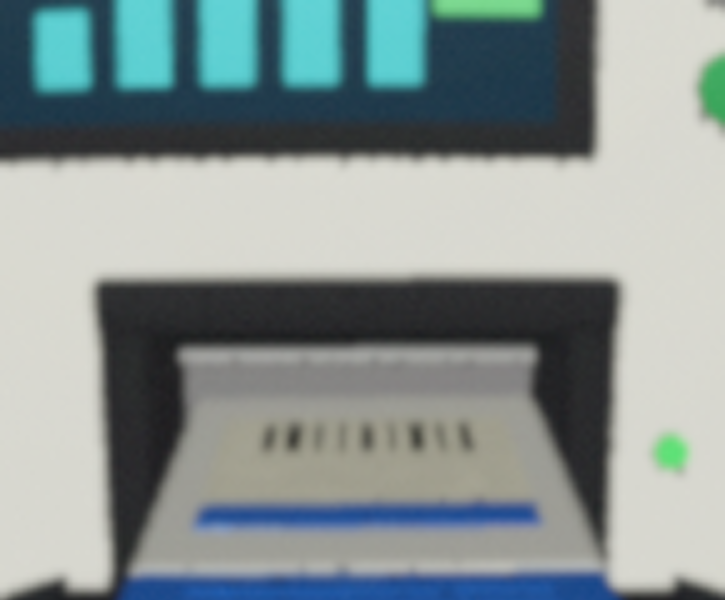

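```bash
python3 - <<'E'
from h import *
n,x,y=mf();C=lambda a,b:(180+a/5-.4,110+b/5-.4)
loc=lambda P:np.array([(P-M)@x,(P-M)@y,(P-M)@n]).round(1)
for a,b,o in((97,284,4),(618,284,4),(178,348,0),(538,348,0),(0,157,0),(595,153,0)): print(loc(whit('w5',*C(a,b),n,M,o)))
s=status.observe();p=s['ee_pos'];z=Rn.from_quat(s['eef_rot']).as_matrix()[:,2]
for a,b in((185,398),(533,398)):print('nose corner',loc(whit('w5',*C(a,b),n,p+68.3*z,0)))
for a,b in((130,572),(606,570)):print('cap low corner',loc(whit('w5',*C(a,b),n,p-4.5*z,0)))
E
```

```text
[27.6 42.4  4. ]
[ 27.5 -40.5   4. ]
[16.2 30.1  0. ]
[ 16.1 -28.4   0. ]
[47.9 58.4  0. ]
[ 48.  -36.9  -0. ]
nose corner [12.8 26.9 19.1]
nose corner [ 12.7 -25.6  19.1]
cap low corner [13.3 24.3 91.9]
cap low corner [ 13.4 -25.2  91.9]
```

move_arm(
  series=[
    [0.003,0,0,-0.1,-0.08,0.5,45],
    [0.003,0,0,-0.1,-0.08,1,45],
    [0.003,0,0,-0.1,-0.08,1.5,45],
    [0.003,0,0,-0.1,-0.08,2,45],
    [0.003,0,0,-0.1,-0.08,2.5,45],
    [0.003,0,0,-0.1,-0.08,3,45],
    [0.003,0,0,-0.1,-0.08,3.5,45],
    [0.003,0,0,-0.1,-0.08,3.5,45],
  ],
)

```text
time: 7.4
ee_pos: [502.4, 328.1, 191.3]
eef_rot: [0.831, 0.468, 0.261, -0.148]
contact_force: [0.2, -1.5, -2.8]
opening: 50.0
```

```bash
cat >> h.py <<'E'
def rep():
    n,x,y=mf();s=status.observe();p=s['ee_pos'];Rm=Rn.from_quat(s['eef_rot']);z=Rm.as_matrix()[:,2]
    loc=lambda P:np.array([(P-M)@x,(P-M)@y,(P-M)@n]).round(1)
    print('t',s['time'],'tcp',loc(p),'nose',loc(p+68.3*z),'F tool',Rm.inv().apply(s['contact_force']).round(1),'M',s['moment'].round(2),s['opening'])
E
python3 - <<'E'
from h import *
rep();snap('wrist','w6');snap('side','s6')
c=load('w6')['p'][110:240,180:325,::-1];cv2.imwrite('pics/cw6.png',cv2.resize(c,None,fx=5,fy=5,interpolation=cv2.INTER_CUBIC)[:600])
E
```

```text
t 7.4 tcp [-1.1  1.3 50.6] nose [ -1.2   1.4 -17.7] F tool [-2.6  1.   1.6] M [-0.79  0.41 -0.05] 49.96539120821915
```

View pics/cw6.png

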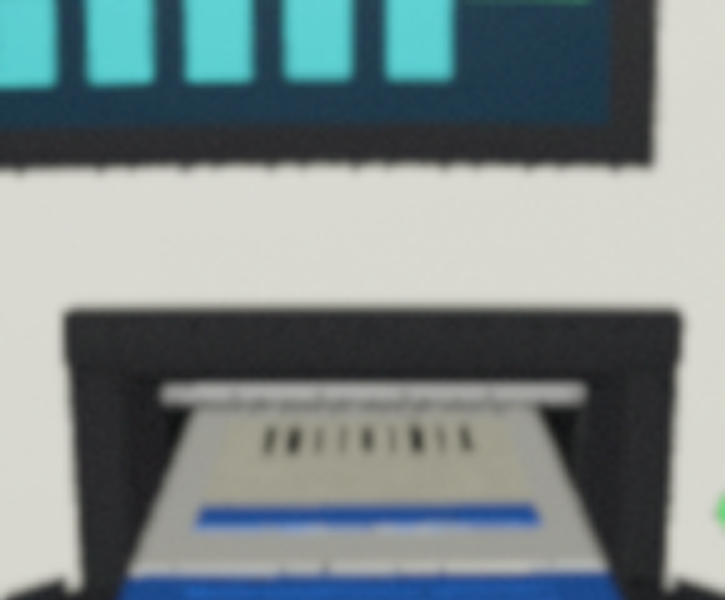

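move_arm(
  series=[
    [0,0,0,0.03,0,0.5,45],
    [0,0,0,0.03,0,1,45],
    [0,0,0,0.03,0,1.5,45],
    [0,0,0,0.03,0,2,45],
    [0,0,0,0.03,0,2.4,45],
    [0,0,0,0.03,0,2.8,45],
    [0,0,0,0.03,0,3.2,45],
    [0,0,0,0.03,0,3.6,45],
    [0,0,0,0.03,0,3.8,45],
    [0,0,0,0.03,0,3.8,45],
  ],
)

```text
time: 8.5
ee_pos: [514.4, 346.9, 161.4]
eef_rot: [0.831, 0.468, 0.262, -0.148]
contact_force: [0.5, -0.2, -1.9]
opening: 49.5
```

```bash
python3 - <<'E'
from h import *
rep();snap('wrist','w7');snap('side','s7')
E
```

```text
t 8.5 tcp [ 0.   0.8 13.3] nose [  0.1   0.8 -55. ] F tool [-1.1  0.6  1.6] M [-0.58  0.29 -0.03] 49.51999239552422
```

View pics/w7.png

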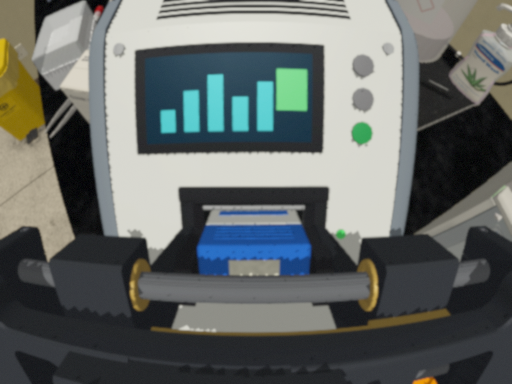

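View pics/s7.png

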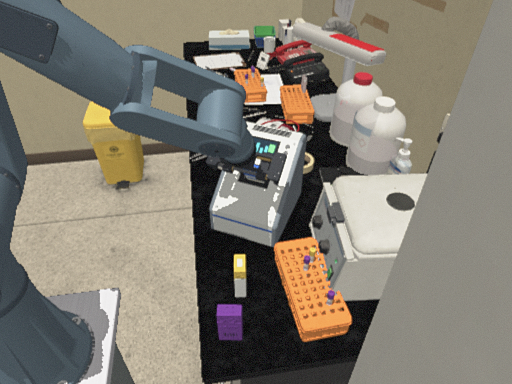

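move_arm(
  series=[
    [0,0,0,0,0,0.3,45],
    [0,0,0,0,0,0.4,45],
    [0,0,0,0,0,0.4,60],
    [0,0,0,0,0,0.4,75],
    [0,0,0,0,0,0.4,75],
    [0,0,0,0,0,0.4,75],
  ],
)

```text
time: 9.2
ee_pos: [515.7, 348.9, 158.6]
eef_rot: [0.831, 0.468, 0.262, -0.148]
contact_force: [0.4, 0.4, -0.1]
opening: 66.3
```

```bash
python3 - <<'E'
from h import *
rep();snap('wrist','w8')
E
```

```text
t 9.2 tcp [0.4 0.7 9.7] nose [  0.5   0.6 -58.6] F tool [0.4 0.2 0.5] M [-0.19  0.09  0.03] 66.31050905829953
```

View pics/w8.png

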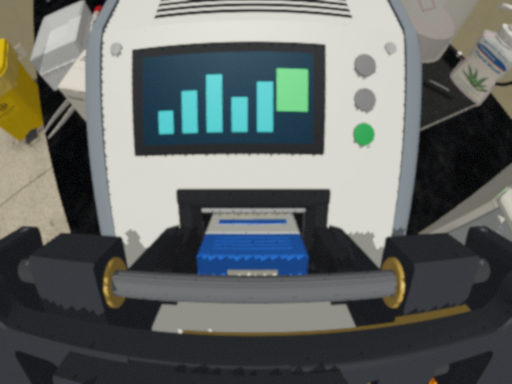

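move_arm(
  series=[
    [0,0,0,0,0,-0.5,75],
    [0,0,0,0,0,-2,75],
    [0,0,0,0,0,-4,75],
    [0,0,0,0,0,-6,75],
    [0,0,0,0,0,-7,75],
    [0,0,0,0,0,-7,50],
    [0,0,0,0,0,-7,20],
    [0,0,0,0,0,-7,0],
    [0,0,0,0,0,-7,0],
    [0,0,0,0,0,-7,0],
    [0,0,0,0,0,-7,0],
    [0,0,0,0,0,-7,0],
  ],
)

```text
time: 10.45
ee_pos: [494.6, 314.5, 215.5]
eef_rot: [0.831, 0.468, 0.262, -0.148]
contact_force: [-0.7, 0.6, 0.3]
opening: 12.2
```

```bash
python3 - <<'E'
from h import *
rep();snap('wrist','w9');snap('side','s9')
c=load('s9')['p'][100:220,190:310,::-1];cv2.imwrite('pics/cs9.png',cv2.resize(c,None,fx=5,fy=5,interpolation=cv2.INTER_CUBIC))
E
```

```text
t 10.45 tcp [-0.1  0.9 79.3] nose [-0.   0.9 11. ] F tool [ 0.3 -0.9 -0.2] M [-0.24  0.04 -0.03] 12.174955448786548
```

View pics/w9.png

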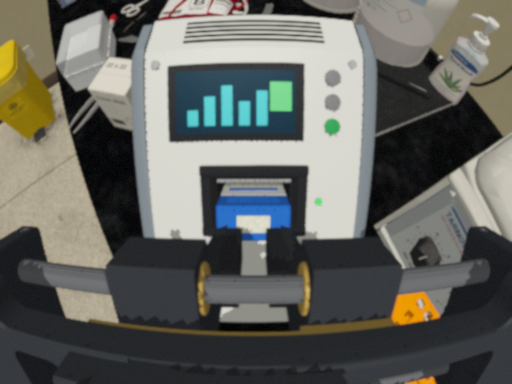

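View pics/cs9.png

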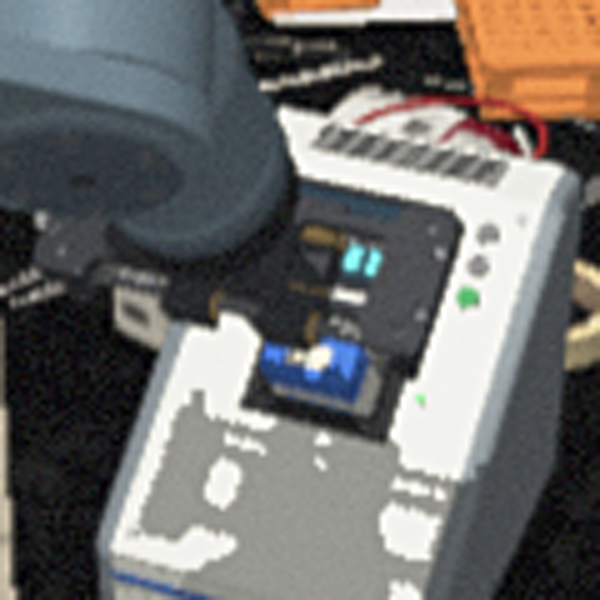

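```bash
python3 - <<'E'
from h import *
n,x,y=mf()
h=hsv('w9');m=(abs(h[...,0]-108)<14)&(h[...,1]>110);m[:190]=0;m[262:]=0;m[:,:205]=0;m[:,300:]=0
P,u,v=cloud('w9',m,True);Q=np.c_[(P-M)@x,(P-M)@y,(P-M)@n];Q=Q[(Q[:,2]>0)&(Q[:,2]<70)]
print(len(Q),np.percentile(Q,[1,5,50,95,99],axis=0).round(1).tolist())
for lo in range(5,50,4):
    k=Q[(Q[:,2]>lo)&(Q[:,2]<lo+4)]
    if len(k)>5: print(lo,len(k),k.min(0).round(1),k.max(0).round(1))
c=load('w9')['p'][170:270,190:320,::-1];cv2.imwrite('pics/cw9.png',cv2.resize(c,None,fx=5,fy=5,interpolation=cv2.INTER_CUBIC))
E
```

```text
2053 [[-15.7, -29.0, 2.1], [-13.0, -21.8, 23.0], [5.5, 1.3, 41.7], [9.4, 24.6, 43.0], [9.6, 31.8, 43.5]]
21 119 [  8.4 -22.3  21.1] [ 9.7 25.8 25. ]
25 78 [  8.3 -22.8  25.4] [ 9.5 25.2 28.9]
29 136 [  7.3 -23.7  29.1] [ 9.8 25.6 33. ]
33 140 [  8.4 -22.9  33.1] [ 9.7 25.8 37. ]
37 215 [-15.2 -23.8  37.1] [ 9.4 26.4 41. ]
41 1304 [-16.3 -23.6  41. ] [ 9.5 26.2 44.2]
```

View pics/cw9.png

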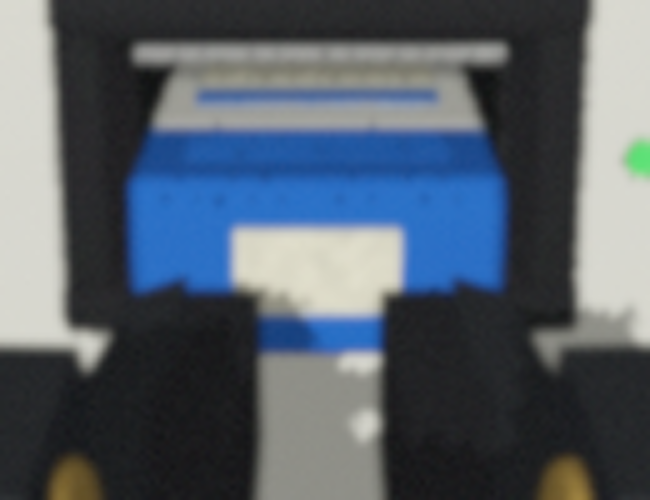

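move_arm(
  series=[
    [0,0,0,-0.2,0,0,0],
    [0,0,0,-0.25,-0.03,1,0],
    [0,0,0,-0.25,-0.03,2.2,0],
    [0,0,0,-0.25,-0.03,3.2,0],
    [0,0,0,-0.25,-0.03,3.6,0],
    [0,0,0,-0.25,-0.03,4,0],
    [0,0,0,-0.25,-0.03,4.4,0],
    [0,0,0,-0.25,-0.03,4.8,0],
    [0,0,0,-0.25,-0.03,5.2,0],
    [0,0,0,-0.25,-0.03,5.6,0],
    [0,0,0,-0.25,-0.03,6,0],
  ],
)

```text
time: 11.65
ee_pos: [511.3, 342.4, 165.0]
eef_rot: [0.831, 0.468, 0.262, -0.148]
contact_force: [-3.3, -2.3, 2.8]
opening: 0.3
```

```bash
python3 - <<'E'
from h import *
rep();snap('wrist','w10')
E
```

```text
t 11.65 tcp [-2.4  1.1 19.3] nose [ -2.3   1.1 -49. ] F tool [-1.4 -1.6 -4.4] M [-0.39  0.39  0.1 ] 0.3395339444961533
```

View pics/w10.png

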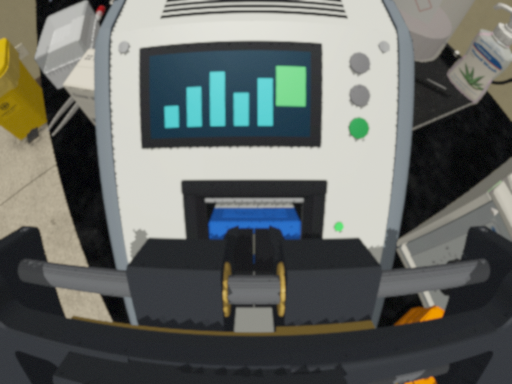

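move_arm(
  series=[
    [0,0,0,0,0,0.4,0],
    [0,0,0,0,0,0.8,0],
    [0,0,0,0,0,1.2,0],
    [0,0,0,0,0,1.6,0],
    [0,0,0,0,0,2,0],
    [0,0,0,0,0,2.4,0],
    [0,0,0,0,0,2.8,0],
    [0,0,0,0,0,3.2,0],
  ],
)

```text
time: 12.5
ee_pos: [520.8, 358.2, 138.6]
eef_rot: [0.831, 0.468, 0.262, -0.148]
contact_force: [-3.1, -2.6, 2.9]
opening: 0.3
```

```bash
python3 - <<'E'
from h import *
rep();snap('wrist','w11')
E
```

```text
t 12.5 tcp [ -2.5   1.2 -12.8] nose [ -2.4   1.2 -81.1] F tool [-1.5 -1.3 -4.5] M [-0.43  0.41  0.17] 0.31046071387911994
```

View pics/w11.png

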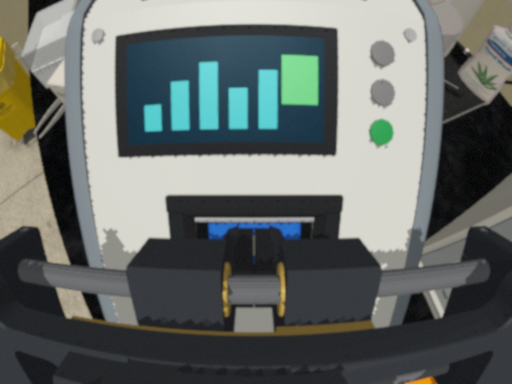

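move_arm(
  series=[
    [0,0,0,0,0,0.4,0],
    [0,0,0,0,0,0.8,0],
    [0,0,0,0,0,1.2,0],
    [0,0,0,0,0,1.6,0],
    [0,0,0,0,0,1.9,0],
    [0,0,0,0,0,2.1,0],
    [0,0,0,0,0,2.1,0],
  ],
)

```text
time: 13.25
ee_pos: [527.0, 368.4, 121.3]
eef_rot: [0.831, 0.468, 0.262, -0.148]
contact_force: [0.5, -0.0, -1.1]
opening: 0.6
```

```bash
python3 - <<'E'
from h import *
rep()
E
```

```text
t 13.25 tcp [ -2.6   1.1 -33.8] nose [  -2.6    1.1 -102.1] F tool [-0.5  0.4  1.1] M [-0.34  0.2   0.02] 0.6340200700964593
```

move_arm(
  series=[
    [0,0,0,0,0,0.1,0],
    [0,0,0,0,0,0.15,0],
    [0,0,0,0,0,0.2,0],
    [0,0,0,0,0,0.2,0],
  ],
)

```text
time: 13.65
ee_pos: [527.6, 369.3, 120.2]
eef_rot: [0.831, 0.468, 0.262, -0.148]
contact_force: [-1.9, -2.3, 1.4]
opening: 0.3
```

```bash
python3 - <<'E'
from h import *
rep()
E
```

```text
t 13.65 tcp [ -2.3   1.  -35.4] nose [  -2.3    1.  -103.7] F tool [-1.6 -0.5 -2.9] M [-0.36  0.3   0.05] 0.2623307872703371
```

move_arm(
  series=[
    [0,0,0,0,0,0.05,0],
    [0,0,0,0,0,0.1,0],
    [0,0,0,0,0,0.15,0],
  ],
)

```text
time: 13.95
ee_pos: [528.6, 370.0, 120.3]
eef_rot: [0.83, 0.469, 0.263, -0.148]
contact_force: [-12.0, -13.8, 19.9]
opening: 0.2
```

```bash
python3 - <<'E'
from h import *
rep()
E
```

```text
t 13.95 tcp [ -1.4   0.6 -35.9] nose [  -1.2    0.5 -104.2] F tool [ -3.3  -3.2 -26.6] M [-0.55  0.86  0.33] 0.189316979346755
```

Force jumped to 27 N at −35.9 mm: that is the stop. I'm retreating now.

move_arm(
  series=[
    [0,0,0,0,0,0.02,0],
    [0,0,0,0,0,-0.5,0],
    [0,0,0,0,0,-2,0],
    [0,0,0,0,0,-4,0],
    [0,0,0,0,0,-7,0],
    [0,0,0,0,0,-11,0],
    [0,0,0,0,0,-15,0],
    [0,0,0,0,0,-18,0],
    [0,0,0,0,0,-18,0],
    [0,0,0,0,0,-18,0],
  ],
)

```text
time: 14.95
ee_pos: [475.0, 281.5, 266.8]
eef_rot: [0.831, 0.468, 0.263, -0.147]
contact_force: [1.2, 0.5, -0.2]
opening: 0.6
```

```bash
python3 - <<'E'
from h import *
rep();snap('wrist','w12');snap('side','s12');snap('top','t12')
c=load('w12')['p'][130:270,180:330,::-1];cv2.imwrite('pics/cw12.png',cv2.resize(c,None,fx=4,fy=4,interpolation=cv2.INTER_CUBIC))
n,x,y=mf()
for f in('w12',):
    m=np.zeros((384,512),bool);m[150:230,200:310]=1
    P,u,v=cloud(f,m,True);Q=np.c_[(P-M)@x,(P-M)@y,(P-M)@n]
    k=(abs(Q[:,0])<13)&(abs(Q[:,1])<25)&(Q[:,2]<20);print(k.sum(),np.percentile(Q[k],[2,50,98],axis=0).round(1))
E
```

```text
t 14.95 tcp [ -2.1   0.6 143.4] nose [-1.9  0.5 75.1] F tool [0.7 0.8 0.8] M [-0.21  0.16 -0.01] 0.5793892100533277
1269 [[-12.5 -24.   -0.5]
 [  0.4  -0.2   1. ]
 [ 12.6  23.9   2.6]]
```

View pics/cw12.png

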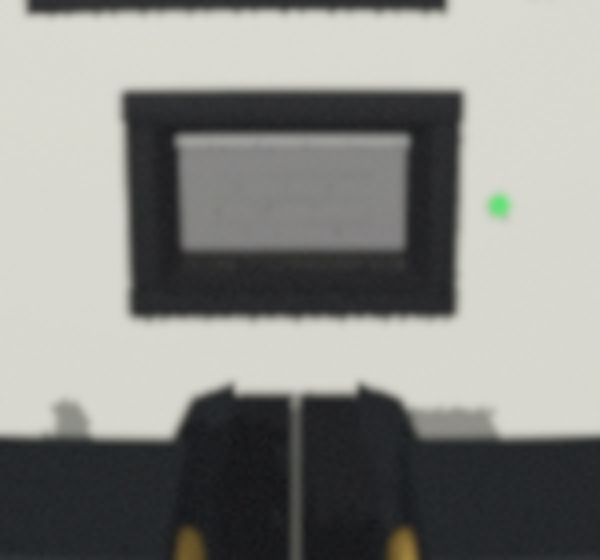

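View pics/s12.png

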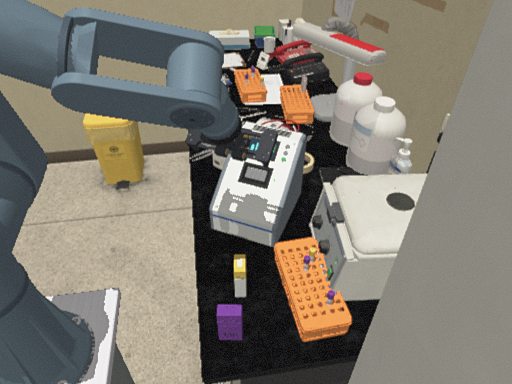

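```bash
python3 -c "
from h import *
bot.hand_in();rep()"
```

```text
the job is handed in; nothing more can be done
the job is handed in; nothing more can be done
```

The blue-capped pack is loaded in the analyser, and the job was handed in at about 15 s of the 53 s allowed.

- **Loading:** I gripped the pack across its 50 mm width and pushed it nose first through the flap to about 58 mm deep. I then released it and pushed the tail down with shut fingers at about 4.5 N.
- **Carriage home:** The force jumped to about 27 N with the fingertips 35.9 mm below the panel. The tail should be 36 mm deep when the carriage is home, so I took this as the stop. The wrist camera put the panel about 1 mm higher than my reference, which is within the calibration error. I had no direct reading of the carriage.
- **Flap and fingers:** After I backed off, the wrist picture showed the flap shut. Its depth reading was level with the panel, within about 1 mm. The fingers were 143 mm clear and the measured force was near zero.
- **Left alone:** In the last side picture the yellow-capped pack and the purple look-alike stand where they were. I never moved near the carton, though the arm hid it in that picture. No check failed.

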